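# Put the washed garlic chopper together

## Task

Put the mini garlic chopper together for chopping: first stand the steel bowl in the orange base, then put the winged chopping blade (the orange hub, not the white whipping disc) over the bowl's pin, then the splash lid with the open neck (not the flat blue one) on the bowl, and last the motor head over the lid's neck, each part upright, set down without dropping it and fully home before the next. Leave the whipping disc, the storage lid, the garlic and the timer where they are.

Things in the scene. Friction and masses are not known exactly. Their poses are not given: they have to be found in the camera images.
- base_floor (a point): Base of the mini chopper: shallow round orange dish with a dark rubber disc inside, fixed on the counter. 100 mm across; the flat recess inside is about 78 mm wide; rim top 9 mm above the counter. Point: centre of the recess floor, 4 mm above the counter, z up. The bowl stands on this floor with about 6 mm play all round.
- bowl_center (a point): Steel bowl, open on top: straight cylinder 66 mm across outside, 60 inside, 50 high, 0.16 kg. A 7 mm pin stands in its middle from the inner floor (4 mm above the underside) to a pointed tip 6 mm below the rim. Point: centre, 25 mm above the underside, z up. Hold it across the outside, fingertips at least 10 mm above its underside, to clear the base's rim.
- blade_knob (a point): Chopping blade: upright orange hub 28 mm across, 86 high, two steel wings (24 mm reach) near the foot; 0.06 kg. Bored 19 mm wide, 48 deep from below: goes over the bowl's pin, foot on the bowl's inner floor, top then 40 mm above the rim. Point: on its axis, 74 mm above the foot, 12 below the top, z up. Hold by the top, tips at most 34 mm below the top, to stay above the bowl's rim.
- whip_disc_knob (a point): Whipping disc, NOT wanted: the same shape of hub in white (28 mm across, 86 mm high) with a white perforated disc of 49 mm near the foot instead of wings. Point: on its axis, 74 mm above the foot, z up.
- lid_neck (a point): Splash lid: white plate 70 mm across, 7 thick; spigot below (50 across, 6 deep) enters the bowl, plate rests on the bowl's rim; grey neck on top, 46 across, 28 high, 38 mm hole right through for the blade's hub. 0.07 kg, stands on its spigot. Point: on the axis half-way up the neck, 27 mm above the spigot's end, 14 above the plate's top; z up. Hold by the neck, fingertips above the plate.
- storage_lid_center (a point): Flat storage lid, NOT wanted: a solid blue disc 70 mm across, 12.5 mm thick, with a small tab. Point: its centre, 6 mm above its underside, z up.
- motor_center (a point): Motor head: upright drum 64 mm across, 92 high, grey below, white above with rounded shoulders, orange button on top; 0.32 kg. A recess underneath, 57 mm wide and 37 deep, goes over the lid's neck and the hub's end until the lower edge rests on the lid's plate. Point: centre, 46 mm above the lower edge, z up. Sides are straight up to 76 mm above the lower edge.
- garlic_center (a point): Garlic bulb, a bystander, about 56 mm across and high. Point: its centre, 28 mm up.
- timer_center (a point): Wind-up kitchen timer, a bystander, red dial on a white drum, 63 mm across, 50 mm high. Point: its centre, 25 mm up.
Things that resemble listed ones, but are neither listed nor needed, are in the scene too. What is meant by the part that bears blade_knob is not black or purple, and is the larger of those in its own colour.

How it is judged:
By the outcome, as a careful person would: the job done as asked, in the order asked, and still so for the second after the job is handed in, with the robot touching nothing.
It also fails if it takes over 118 s, if anything falls off the work surface, if the arm or the gripper's body presses on something with over 40 N, if the wrist force passes 120 N, or if a joint passes its speed limit or range.

## Robot

A 6-joint arm with a two-finger parallel gripper is mounted at the origin on a cart in front of the work surface, level with it; the furniture and walls round the work are solid. World frame = base frame: x ahead of the robot, y to its left, z up, the work surface at z = 0. Lengths are in m, angles in rad, forces in N, time in s.
With the tool pointing down it reaches from about 0.3 to 0.775 m from the base axis. Payload 14.6 kg.
Tool frame: the origin (TCP) lies on the centre line of the jaws, within the pads' length; the fingertips stand 11 mm ahead of it and the grasp point (between the pads) lies 8 mm behind it; z points along the fingers, y is the direction in which the jaws open and shut (so a half turn about z gives the same grasp; the last joint's range is limited). The gripper opens to 85 mm and grips with 20 to 120 N. Pads are 22 mm wide; open, the fingers measure 114 mm over their backs; the gripper's body (76 mm by 85 mm) begins 54 mm behind the grasp point. The pads swing forward as they close: fully open they stand 13 mm farther back than shut.
Start: joints at [1.057, 0.3, 1.521, -0, 1.321, -0.067], TCP at [0.238, 0.496, 0.242] pointing down, gripper open.
Joint ranges: [-3.03, 3.03], [-0.79, 2.21], [0.23, 2.52], [-1.04, 4.18], [0, 3.07], [-2.55, 2.55]. Speed limits (rad/s): [2.22, 2.22, 2.57, 3.14, 3.14, 3.14].

## Interface

Orientations are given as [roll, pitch, yaw] about the fixed x, y, z axes, in that order (R = Rz(yaw) Ry(pitch) Rx(roll)).
In Python, from plant import * gives the robot as it stands.
- The arm moves only by the shell command python3 -m jog 'ROWS'. ROWS is JSON, a list of rows, each an object with "fingers": the opening, from -1 (shut) to 1 (fully open), so that 0 is half open; "linear": the shift along the tool's x, y, z in m, a list of three; "yaw": the turn about the tool's z in units of 6 degrees (1.0 is 6 degrees). A call has 1 to 10 rows; each row shifts and turns the commanded pose from where the row before left it, along the tool's axes as they then stand; what a row does not reach is not made up. A row lasts 1/10 s, in which the tool goes at most 50 mm and 8.59 degrees, less where a joint would pass 70% of its speed; a pose out of reach is approached as far as the arm can. A call with a gripper value outside its range is refused whole. The fingers move at their own pace and stop on an object; the grip force is fixed at half the most. Time passes only in rows, so rows that do not move let the fingers close. It gives the time, the measured TCP pose, the force and the opening at its end, in the units of the state.
- read_state(): the state, without advancing time (a new reading comes with each control period).
- camera(name): name is "scene" or "top" or "wrist"; returns a dict with "image" (384x512x3 uint8, red, green, blue), "depth" (384x512 float32, m along the optical axis (not along the pixel's ray), 0 where there is no reading), "camera_matrix" (3x3 intrinsics, pixels), "position" and "attitude" of the camera in the world. Camera axes: x right, y down, z forward; pixel columns grow to the right and rows downward; lengths in m; the calibration is good to about 2 mm. A picture is of the moment at which its call begins.
- sign_off(): hands the job in, once; it reports no verdict.
Trained networks look in the newest picture that a camera, given by its name, has taken for a name from the list of things; names that differ only in an ending like _2 or _b are one class to them, and where a whole thing is asked for, a point or a joint stands for the part that bears it (a point fixed in the world has none). Each returns a list of dicts, best first, with "confidence" (0 to 1); they miss things now and then, are a little off and sometimes report something else, mostly with a low value. They report only what shows in the picture. A call takes as long as a camera call. They do not tell look-alikes from the thing itself.
- search_frame(query, camera): "location" ([x, y, z] in m, in world coordinates, good to about 4 mm: the middle of the surface that is visible of it).
- masks_of(query, camera): "mask" (384x512 bool, what is visible of it).
- place_of(query, camera): "location" ([x, y, z] in m, in world coordinates, good to about 4 mm: a listed point, or the origin of a listed thing).
The state is a dict: "clock": time; "joint_pos": joint angles; "joint_velocities": joint speeds; "tau": joint torques, N m; "ee_pos": TCP position; "tcp_rot": TCP orientation; "ft_force": force on the tool from outside, world axes, zero at the start; "torque": the same for the moment, N m; "opening": finger opening in m.
Only numpy, scipy, OpenCV 4.12 (cv2) and the standard library are available. Lean on these libraries where they do the work, as an engineer would, in place of code of your own. Each camera call takes 0.05 s, during which the arm holds its last target. There are 200 camera calls.

## Working session

There is one attempt and no reset: what is moved stays moved. The work goes in short steps, Python scripts to look and compute and a shell command to move; the robot and the scene stay as the last step left them, time stands still between calls to the robot, and variables do not carry over. Pictures are saved under pics/ and viewed, about 12 in all and at most 16, crops included, and the job is handed in when it is done.

```bash
ls; mkdir -p pics; cat > h.py <<'E'
from plant import *
import numpy as np, cv2
def save(n,c):
    cv2.imwrite('pics/'+n+'.png',cv2.cvtColor(c,cv2.COLOR_RGB2BGR))
E
python3 - <<'E'
from h import *
s=read_state();print(s)
a=camera('top');b=camera('scene')
for n in ('top','scene'):
    c=a if n=='top' else b
    print(n,c['position'],c['attitude'],c['camera_matrix'])
    save(n+'0',cv2.resize(c['image'],(768,576)))
    for q in 'base_floor bowl_center blade_knob whip_disc_knob lid_neck storage_lid_center motor_center garlic_center timer_center'.split():
        print(q,[(np.round(d['location'],3).tolist(),round(d['confidence'],2)) for d in place_of(q,n)])
E
```

```text
pics
{'clock': 0.0, 'joint_pos': array([ 1.05740280e+00,  3.00509182e-01,  1.52159684e+00, -2.77929218e-06,
        1.32071380e+00, -6.66002182e-02]), 'joint_velocities': array([-5.25500847e-06,  8.68174883e-04, -3.46936031e-04, -2.32105282e-04,
        1.04012539e-04, -1.18134404e-03]), 'tau': array([-7.72270796e-04, -5.43498445e+01, -3.61792624e+01, -9.89893897e-05,
        4.02807287e-03, -8.92062786e-06]), 'ee_pos': array([0.23753228, 0.49580891, 0.24169375]), 'tcp_rot': array([-3.14036803e+00, -7.89831011e-05,  2.69479998e+00]), 'ft_force': array([ 0.55969735, -0.42632358, -0.20115344]), 'torque': array([-0.03116172, -0.01490931,  0.01097619]), 'opening': 0.08561149677258977}
top [0.37987747 0.02075553 1.07858953] [-2.98774426 -0.01041805 -1.568422  ] [[386.02968852   0.         252.7534532 ]
 [  0.         386.02968852 188.95957734]
 [  0.           0.           1.        ]]
base_floor [([0.441, 0.18, 0.0], 0.59)]
bowl_center [([0.454, 0.013, 0.021], 0.7)]
blade_knob [([0.574, 0.176, 0.07], 0.63), ([0.679, 0.229, 0.057], 0.58), ([0.651, 0.331, 0.05], 0.55), ([0.586, 0.263, 0.07
[... 433 characters left out ...]
61948e+00 -2.06770196e-03 -4.45735742e-01] [[374.2755615    0.         256.42857743]
 [  0.         374.2755615  188.34553784]
 [  0.           0.           1.        ]]
base_floor [([0.443, 0.183, 0.004], 0.81)]
bowl_center [([0.448, 0.011, 0.022], 0.93)]
blade_knob [([0.574, 0.178, 0.078], 0.71), ([0.594, 0.269, 0.073], 0.64), ([0.674, 0.23, 0.054], 0.6), ([0.644, 0.335, 0.053], 0.51)]
whip_disc_knob [([0.612, 0.083, 0.078], 0.66)]
lid_neck [([0.465, -0.162, 0.027], 0.57)]
storage_lid_center [([0.428, 0.328, 0.002], 0.72)]
motor_center [([0.457, -0.332, 0.044], 0.88)]
garlic_center [([0.604, -0.087, 0.026], 0.89), ([0.467, -0.161, 0.028], 0.27)]
timer_center [([0.624, -0.233, 0.024], 0.6)]
```

View pics/top0.png

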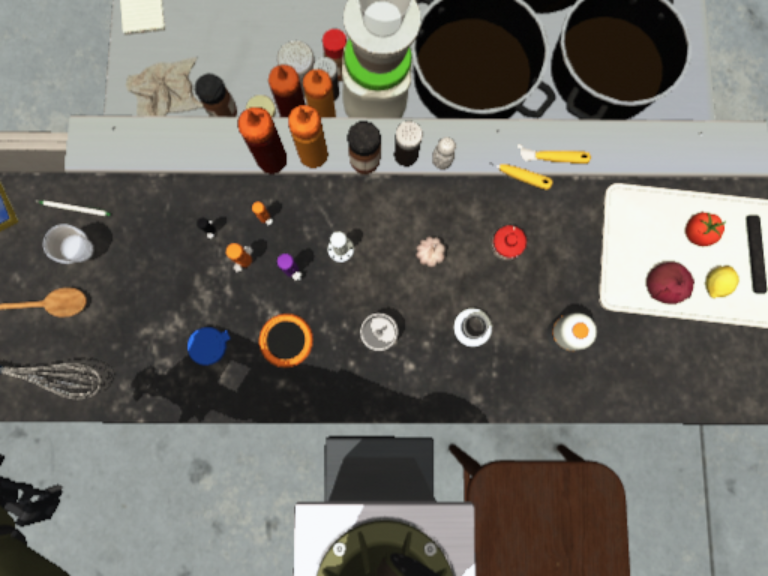

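View pics/scene0.png

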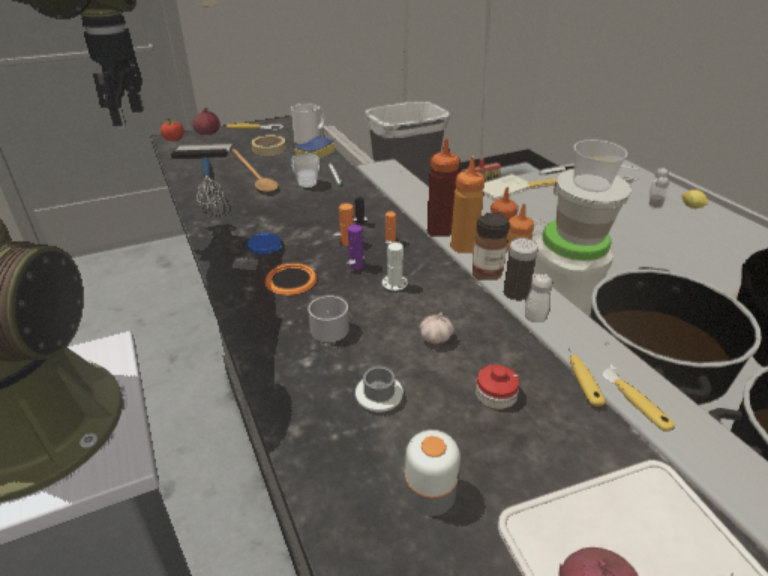

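```bash
python3 - <<'E'
from h import *
im=cv2.cvtColor(cv2.imread('pics/scene0.png'),cv2.COLOR_BGR2RGB)
c=camera('scene')['image']
save('crop1',cv2.resize(c[45:165,270:430],(800,600),interpolation=cv2.INTER_CUBIC))
E
```

```text
(no output)
```

View crop.

Blade candidates in the top picture: large orange (238,255), small orange (262,210), purple (287,262), black (208,226) and the white whip disc (340,245). By the description it should be the large orange one at about (0.59, 0.266). The bowl is at (379,332), the base at (286,340), the necked lid at (473,327) and the motor at (575,332).

View pics/crop1.png

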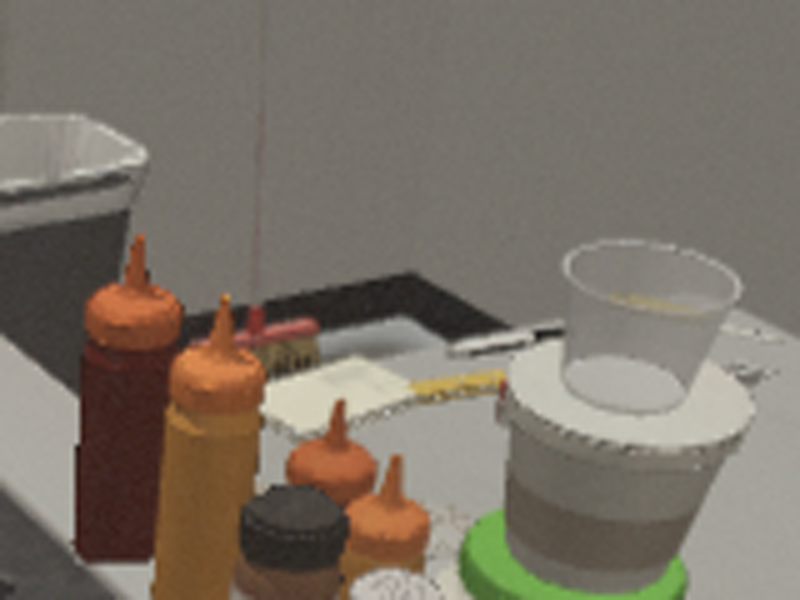

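```bash
cat >> h.py <<'E'
def cloud(c):
    from scipy.spatial.transform import Rotation as R
    d=c['depth'];K=c['camera_matrix'];v,u=np.mgrid[:384,:512]
    p=np.stack([(u-K[0,2])/K[0,0]*d,(v-K[1,2])/K[1,1]*d,d],-1)
    p=p@R.from_euler('xyz',c['attitude']).as_matrix().T+c['position'];p[d==0]=np.nan
    return p
def near(c,xy,r,z0,z1):
    p=cloud(c);m=(np.hypot(p[...,0]-xy[0],p[...,1]-xy[1])<r)&(p[...,2]>z0)&(p[...,2]<z1)
    return p[m]
def circ(p,r):
    from scipy.optimize import least_squares
    q=p[:,:2];f=least_squares(lambda a:np.hypot(*(q-a).T)-r,q.mean(0),loss='soft_l1',f_scale=.002)
    return np.round(f.x,4),len(q),round(float(np.sqrt(np.mean(f.fun**2))),4)
E
python3 - <<'E'
from h import *
for n in ('top','scene'):
    c=camera(n)
    for nm,xy,r,z0,z1,R in [('bowl',(.45,.012),.045,.015,.06,.032),('base',(.442,.181),.065,.005,.02,.0445),('lid neck',(.465,-.162),.035,.015,.06,.021),('motor',(.455,-.332),.045,.02,.07,.032),('blade',(.59,.266),.03,.05,.1,.013)]:
        p=near(c,xy,r,z0,z1)
        if len(p)>3: print(n,nm,circ(p,R),np.median(p,0).round(3),'zmax',p[:,2].max().round(3),'mid',((p.max(0)+p.min(0))/2).round(4))
    t=near(c,(.5,.1),.05,-.05,.05);print('table',np.median(t[:,2]))
E
```

```text
top bowl (array([0.4541, 0.0125]), 130, 0.0074) [0.46  0.012 0.048] zmax 0.054 mid [0.4539 0.0122 0.0349]
top base (array([0.4419, 0.184 ]), 537, 0.0141) [0.442 0.182 0.007] zmax 0.013 mid [0.4422 0.1831 0.0091]
top lid neck (array([ 0.4659, -0.1599]), 142, 0.0038) [ 0.466 -0.16   0.036] zmax 0.047 mid [ 0.4658 -0.1608  0.0308]
top motor (array([ 0.4555, -0.3337]), 132, 0.0005) [ 0.448 -0.306  0.046] zmax 0.07 mid [ 0.4549 -0.3139  0.0448]
top blade (array([0.5921, 0.2656]), 124, 0.0042) [0.59  0.263 0.085] zmax 0.091 mid [0.5915 0.2648 0.0708]
table -1.1606058870294866e-05
scene bowl (array([0.4532, 0.0095]), 609, 0.005) [0.453 0.004 0.036] zmax 0.053 mid [0.453  0.0095 0.0342]
scene base (array([0.4407, 0.1792]), 487, 0.0161) [0.439 0.179 0.007] zmax 0.014 mid [0.4408 0.1768 0.0094]
scene lid neck (array([ 0.4642, -0.1646]), 421, 0.0025) [ 0.463 -0.169  0.031] zmax 0.044 mid [ 0.4648 -0.1673  0.0295]
scene motor (array([ 0.4547, -0.3344]), 604, 0.0006) [ 0.438 -0.361  0.046] zmax 0.07 mid [ 0.4526 -0.3451  0.045 ]
scene blade (array([0.5907, 0.2639]), 126, 0.0029) [0.588 0.255 0.075] zmax 0.09 mid [0.5901 0.2615 0.0702]
table 0.0014179914352855372
```

The last crop shows the wrong region (the bottles at the back), so I'm taking it again around the blades, and starting the arm toward the bowl.

```bash
python3 - <<'E'
from h import *
c=camera('scene')['image']
save('crop2',cv2.resize(c[120:200,205:305],(800,600),interpolation=cv2.INTER_CUBIC))
E
python3 -m jog '[{"fingers":1,"linear":[0,0,0],"yaw":-0.85},{"fingers":1,"linear":[0,0,0],"yaw":-0.85},{"fingers":1,"linear":[0,0,0],"yaw":-0.85},{"fingers":1,"linear":[0,0,0],"yaw":-0.85},{"fingers":1,"linear":[0,0,0],"yaw":-0.86},{"fingers":1,"linear":[0,0,0],"yaw":0}]'
python3 -m jog '[{"fingers":1,"linear":[-0.015,-0.035,0],"yaw":0},{"fingers":1,"linear":[-0.015,-0.035,0],"yaw":0},{"fingers":1,"linear":[-0.015,-0.035,0],"yaw":0},{"fingers":1,"linear":[-0.015,-0.035,0],"yaw":0},{"fingers":1,"linear":[-0.015,-0.035,0],"yaw":0},{"fingers":1,"linear":[-0.015,-0.035,0],"yaw":0},{"fingers":1,"linear":[-0.015,-0.035,0],"yaw":0},{"fingers":1,"linear":[-0.015,-0.035,0],"yaw":0},{"fingers":1,"linear":[-0.015,-0.035,0],"yaw":0},{"fingers":1,"linear":[0,0,0],"yaw":0}]'
```

```text
clock: 1.8
ee_pos: [0.2377, 0.496, 0.2423]
tcp_rot: [3.142, 0.0, -3.141]
ft_force: [0.1, 0.1, -0.4]
opening: 0.0852
clock: 2.8
ee_pos: [0.3736, 0.1781, 0.2425]
tcp_rot: [-3.141, 0.001, 3.134]
ft_force: [-0.3, 0.3, 0.5]
opening: 0.0852
```

View pics/crop2.png

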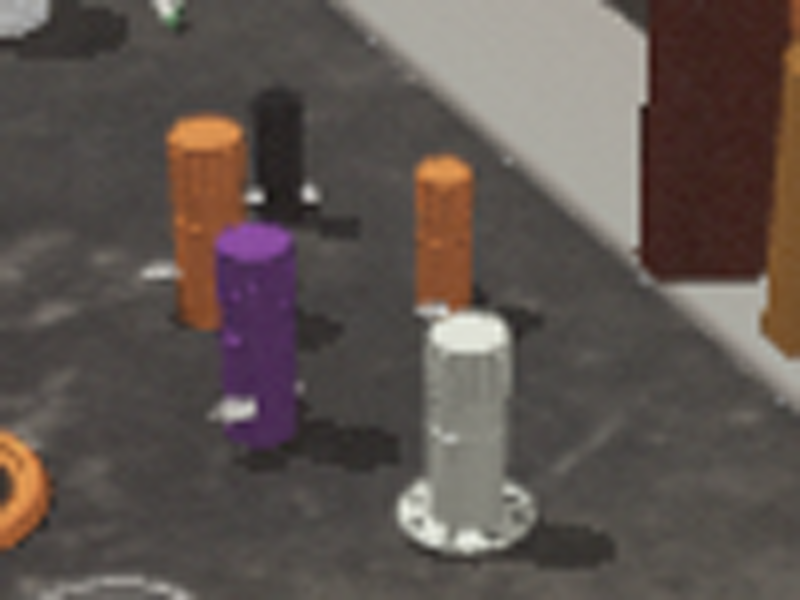

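The crop shows the large orange winged hub at (205,220), a smaller orange one (445,230), purple (257,330), black (280,150) and the white disc (468,430). The large orange hub is the right one. Next is the bowl, which I'll check with the wrist camera on the way down.

```bash

python3 -m jog '[{"fingers":1,"linear":[-0.016,-0.034,0],"yaw":0},{"fingers":1,"linear":[-0.016,-0.034,0],"yaw":0},{"fingers":1,"linear":[-0.016,-0.034,0],"yaw":0},{"fingers":1,"linear":[-0.016,-0.034,0.02],"yaw":0},{"fingers":1,"linear":[-0.016,-0.034,0.04],"yaw":0},{"fingers":1,"linear":[0,0,0],"yaw":0},{"fingers":1,"linear":[0,0,0],"yaw":0},{"fingers":1,"linear":[0,0,0],"yaw":0}]'
python3 - <<'E'
from h import *
c=camera('wrist');save('w1',c['image'])
p=near(c,(.4535,.011),.045,.04,.06);print(circ(p,.0315),((p.max(0)+p.min(0))/2).round(4),np.median(p[:,2]))
print([(np.round(d['location'],3).tolist(),round(d['confidence'],2)) for d in place_of('bowl_center','wrist')])
E
```

```text
clock: 3.6
ee_pos: [0.4511, 0.0148, 0.1868]
tcp_rot: [3.141, 0.001, 3.141]
ft_force: [-0.3, -0.0, -0.8]
opening: 0.0854
(array([0.4531, 0.0123]), 1258, 0.0046) [0.4538 0.0124 0.0459] 0.04915222671832334
[([0.45, 0.008, 0.026], 0.91)]
```

```bash

python3 -m jog '[{"fingers":1,"linear":[-0.0025,-0.003,0],"yaw":0},{"fingers":1,"linear":[0,0,0.03],"yaw":0},{"fingers":1,"linear":[0,0,0.03],"yaw":0},{"fingers":1,"linear":[0,0,0.03],"yaw":0},{"fingers":1,"linear":[0,0,0.02],"yaw":0},{"fingers":1,"linear":[0,0,0.02],"yaw":0},{"fingers":1,"linear":[0,0,0],"yaw":0},{"fingers":1,"linear":[0,0,0],"yaw":0}]'
```

```text
clock: 4.5
ee_pos: [0.4538, 0.011, 0.0565]
tcp_rot: [-3.142, 0.0, 3.141]
ft_force: [0.7, -0.3, 0.9]
opening: 0.0851
```

```bash

python3 -m jog '[{"fingers":1,"linear":[0,0.0007,0.015],"yaw":0},{"fingers":1,"linear":[0,0,0.0145],"yaw":0},{"fingers":1,"linear":[0,0,0],"yaw":0},{"fingers":0.4,"linear":[0,0,0],"yaw":0},{"fingers":0,"linear":[0,0,0],"yaw":0},{"fingers":-1,"linear":[0,0,0],"yaw":0},{"fingers":-1,"linear":[0,0,0],"yaw":0},{"fingers":-1,"linear":[0,0,0],"yaw":0},{"fingers":-1,"linear":[0,0,0],"yaw":0},{"fingers":-1,"linear":[0,0,0],"yaw":0}]'
```

```text
clock: 5.5
ee_pos: [0.4542, 0.0116, 0.0279]
tcp_rot: [-3.142, 0.002, 3.141]
ft_force: [-2.2, 0.4, 7.7]
opening: 0.0635
```

```bash

python3 -m jog '[{"fingers":-1,"linear":[0,0,-0.01],"yaw":0},{"fingers":-1,"linear":[0,0,-0.02],"yaw":0},{"fingers":-1,"linear":[0,0,-0.02],"yaw":0},{"fingers":-1,"linear":[0.0025,0.034,0],"yaw":0},{"fingers":-1,"linear":[0.0025,0.034,0],"yaw":0},{"fingers":-1,"linear":[0.0025,0.034,0],"yaw":0},{"fingers":-1,"linear":[0.0025,0.034,0],"yaw":0},{"fingers":-1,"linear":[0.0025,0.034,0],"yaw":0},{"fingers":-1,"linear":[0,0,0],"yaw":0},{"fingers":-1,"linear":[0,0,0],"yaw":0}]'
python3 - <<'E'
from h import *
for n in ('top','scene','wrist'):
    c=camera(n);s=read_state()['ee_pos']
    if n=='wrist':save('w2',c['image'])
    p=near(c,s[:2],.045,.082,.11);print(n,circ(p,.0315),((p.max(0)+p.min(0))/2).round(4)) if len(p)>5 else 0
    p=near(c,(.4415,.181),.058,.006,.02);print('base',len(p),circ(p,.046))
    print([(np.round(d['location'],3).tolist(),round(d['confidence'],2)) for q in ('bowl_center','base_floor') for d in place_of(q,n)])
E
```

```text
clock: 6.5
ee_pos: [0.441, 0.1819, 0.0771]
tcp_rot: [3.142, 0.001, -3.141]
ft_force: [-0.1, -0.4, -2.5]
opening: 0.0635
base 34 (array([0.442 , 0.1867]), 34, 0.0026)
[([0.439, 0.18, 0.001], 0.59)]
scene (array([0.441 , 0.1772]), 214, 0.004) [0.4405 0.1759 0.0956]
base 354 (array([0.4399, 0.1808]), 354, 0.0167)
[([0.436, 0.18, 0.07], 0.65), ([0.441, 0.185, 0.001], 0.65)]
wrist (array([0.4394, 0.1813]), 11999, 0.0055) [0.4399 0.181  0.096 ]
base 2907 (array([0.4433, 0.1838]), 2907, 0.0025)
[([0.436, 0.179, 0.072], 0.62)]
```

View pics/w2.png

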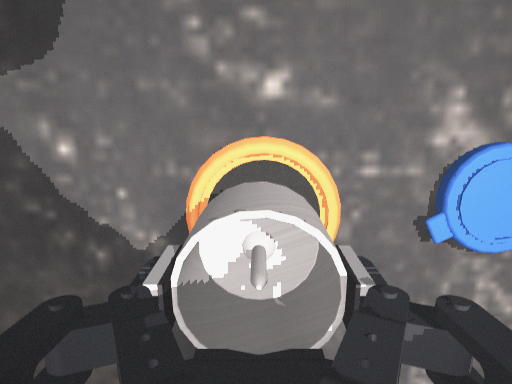

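The wrist picture shows the bowl upright in the jaws, with its rim centred at (260,285) over the base ring at (264,205). The bowl is about 2 mm short in x, so I'll correct that and lower it.

```bash

python3 -m jog '[{"fingers":-1,"linear":[-0.002,0.001,0],"yaw":0},{"fingers":-1,"linear":[0,0,0.01],"yaw":0},{"fingers":-1,"linear":[0,0,0.01],"yaw":0},{"fingers":-1,"linear":[0,0,0.01],"yaw":0},{"fingers":-1,"linear":[0,0,0.007],"yaw":0},{"fingers":-1,"linear":[0,0,0.004],"yaw":0},{"fingers":-1,"linear":[0,0,0.002],"yaw":0},{"fingers":-1,"linear":[0,0,0],"yaw":0}]'
```

```text
clock: 7.75
ee_pos: [0.443, 0.1826, 0.0332]
tcp_rot: [-3.142, -0.0, 3.141]
ft_force: [-0.7, 0.6, -1.3]
opening: 0.0638
```

```bash

python3 -m jog '[{"fingers":-1,"linear":[0,0,0.001],"yaw":0},{"fingers":-1,"linear":[0,0,0],"yaw":0}]'
python3 -m jog '[{"fingers":-1,"linear":[0,0,0.001],"yaw":0},{"fingers":-1,"linear":[0,0,0],"yaw":0}]'
```

```text
clock: 7.95
ee_pos: [0.4431, 0.1826, 0.0325]
tcp_rot: [3.141, 0.0, 3.141]
ft_force: [0.8, -0.7, -0.8]
opening: 0.0635
clock: 8.15
ee_pos: [0.4432, 0.1826, 0.032]
tcp_rot: [3.141, 0.001, 3.141]
ft_force: [-4.0, -1.3, 7.6]
opening: 0.0634
```

```bash

python3 -m jog '[{"fingers":0.6,"linear":[0,0,0],"yaw":0},{"fingers":0.8,"linear":[0,0,0],"yaw":0},{"fingers":1,"linear":[0,0,0],"yaw":0},{"fingers":1,"linear":[0,0,0],"yaw":0},{"fingers":1,"linear":[0,0,-0.01],"yaw":0},{"fingers":1,"linear":[0,0,-0.03],"yaw":0},{"fingers":1,"linear":[0,0,-0.04],"yaw":0},{"fingers":1,"linear":[0,0,-0.04],"yaw":0},{"fingers":1,"linear":[0,0,-0.03],"yaw":0},{"fingers":1,"linear":[0,0,0],"yaw":0}]'
python3 - <<'E'
from h import *
for n in ('top','scene','wrist'):
    c=camera(n);
    p=near(c,(.443,.1825),.045,.046,.065);print(n,circ(p,.0315),((p.max(0)+p.min(0))/2).round(4),np.percentile(p[:,2],[50,90,95]).round(4)) if len(p)>5 else 0
    p=near(c,(.5915,.265),.022,.07,.1);
    if len(p)>9:print('blade',circ(p,.014),((p.max(0)+p.min(0))/2).round(4),np.percentile(p[:,2],[50,90,95]).round(4))
E
```

```text
clock: 9.15
ee_pos: [0.4444, 0.1831, 0.186]
tcp_rot: [3.139, 0.007, 3.141]
ft_force: [0.0, 0.4, -0.6]
opening: 0.0852
top (array([0.444 , 0.1827]), 19, 0.001) [0.4314 0.1788 0.0523] [0.0527 0.0564 0.0566]
blade (array([0.5924, 0.2672]), 102, 0.0052) [0.5913 0.2654 0.0799] [0.0854 0.0885 0.089 ]
scene (array([0.4423, 0.18  ]), 174, 0.0046) [0.4418 0.1792 0.0516] [0.0518 0.0559 0.0563]
blade (array([0.5916, 0.2648]), 79, 0.0035) [0.5895 0.2619 0.0796] [0.0835 0.0883 0.0887]
wrist (array([0.4423, 0.1831]), 1222, 0.0033) [0.4429 0.183  0.0508] [0.0533 0.0544 0.0546]
blade (array([0.5911, 0.2668]), 177, 0.0007) [0.5813 0.2615 0.0773] [0.0745 0.08   0.0822]
```

```bash

python3 -m jog '[{"fingers":1,"linear":[-0.029,0.0165,0],"yaw":0},{"fingers":1,"linear":[-0.029,0.0165,0],"yaw":0},{"fingers":0.5,"linear":[-0.029,0.0165,0],"yaw":0},{"fingers":0.3,"linear":[-0.029,0.0165,0],"yaw":0},{"fingers":0.3,"linear":[-0.029,0.0165,0],"yaw":0},{"fingers":0.3,"linear":[0,0,0.03],"yaw":0},{"fingers":0.3,"linear":[0,0,0],"yaw":0},{"fingers":0.3,"linear":[0,0,0],"yaw":0}]'
python3 - <<'E'
from h import *
c=camera('wrist');save('w3',c['image'])
p=near(c,(.5915,.265),.025,.08,.1);print(circ(p,.009),((p.max(0)+p.min(0))/2).round(4),np.percentile(p[:,2],[50,95]))
print([(np.round(d['location'],3).tolist(),round(d['confidence'],2)) for d in place_of('blade_knob','wrist')])
E
```

```text
clock: 10.1
ee_pos: [0.5873, 0.2646, 0.1503]
tcp_rot: [-3.14, -0.003, 3.141]
ft_force: [0.2, -0.9, 0.9]
opening: 0.0556
(array([0.59  , 0.2665]), 1574, 0.0033) [0.5911 0.2665 0.0843] [0.08562072 0.08674907]
[([0.572, 0.175, 0.075], 0.96), ([0.589, 0.266, 0.075], 0.67)]
```

View pics/w3.png

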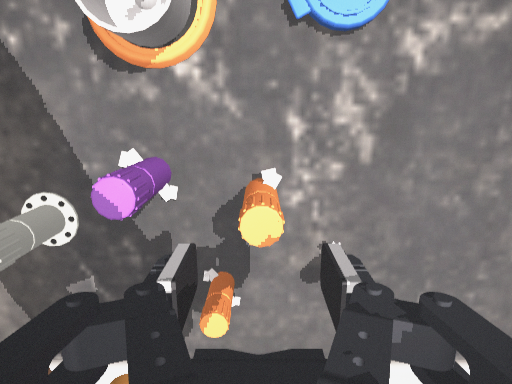

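The wrist picture shows the large orange hub at (262,225) between the jaws. The purple look-alike (115,198) and the small orange one (215,325) are clear of the fingers, so I'm going down.

```bash

python3 -m jog '[{"fingers":0.3,"linear":[-0.0035,0.0018,0.01],"yaw":0},{"fingers":0.3,"linear":[0,0,0.02],"yaw":0},{"fingers":0.3,"linear":[0,0,0.02],"yaw":0},{"fingers":0.3,"linear":[0,0,0.02],"yaw":0},{"fingers":0.3,"linear":[0,0,0.01],"yaw":0},{"fingers":0.3,"linear":[0,0,0],"yaw":0},{"fingers":0.3,"linear":[0,0,0],"yaw":0}]'
```

```text
clock: 10.9
ee_pos: [0.592, 0.2669, 0.0722]
tcp_rot: [3.141, 0.001, 3.141]
ft_force: [0.2, -0.2, 0.5]
opening: 0.0556
```

```bash

python3 -m jog '[{"fingers":0.2,"linear":[0.001,-0.0005,0.002],"yaw":0},{"fingers":0,"linear":[0,0,0],"yaw":0},{"fingers":-0.3,"linear":[0,0,0],"yaw":0},{"fingers":-1,"linear":[0,0,0],"yaw":0},{"fingers":-1,"linear":[0,0,0],"yaw":0},{"fingers":-1,"linear":[0,0,0],"yaw":0},{"fingers":-1,"linear":[0,0,0],"yaw":0}]'
python3 -m jog '[{"fingers":-1,"linear":[0,0,-0.01],"yaw":0},{"fingers":-1,"linear":[0,0,-0.02],"yaw":0},{"fingers":-1,"linear":[0,0,-0.03],"yaw":0},{"fingers":-1,"linear":[0,0,-0.03],"yaw":0},{"fingers":-1,"linear":[0,0,-0.02],"yaw":0},{"fingers":-1,"linear":[0,0,0],"yaw":0}]'
python3 - <<'E'
from h import *
s=read_state()['ee_pos']
for n in ('scene','top','wrist'):
    c=camera(n)
    if n=='wrist': save('w4',c['image'])
    for z0,z1 in ((.09,.11),(.11,.13),(.13,.15),(.15,.17)):
        p=near(c,s[:2],.03,s[2]-.185+z0,s[2]-.185+z1);print(n,z0,circ(p,.014) if len(p)>10 else 0)
E
```

```text
clock: 11.6
ee_pos: [0.5909, 0.2664, 0.07]
tcp_rot: [3.141, 0.001, 3.141]
ft_force: [-1.2, -0.1, 4.7]
opening: 0.0261
clock: 12.2
ee_pos: [0.5914, 0.2667, 0.183]
tcp_rot: [3.14, 0.005, 3.141]
ft_force: [0.5, -0.6, -1.2]
opening: 0.0263
scene 0.09 0
scene 0.11 (array([0.5946, 0.2649]), 49, 0.0035)
scene 0.13 (array([0.5912, 0.2659]), 60, 0.0028)
scene 0.15 (array([0.5923, 0.2652]), 65, 0.0016)
top 0.09 0
top 0.11 0
top 0.13 0
top 0.15 0
wrist 0.09 0
wrist 0.11 (array([0.5908, 0.2672]), 218, 0.002)
wrist 0.13 (array([0.5662, 0.2629]), 1012, 0.0042)
wrist 0.15 (array([0.5913, 0.2666]), 698, 0.0003)
```

View pics/w4.png

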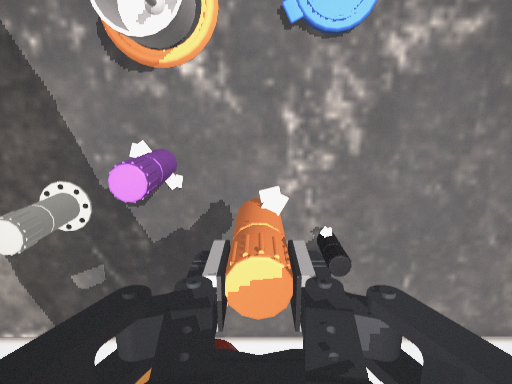

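The wrist picture shows the hub upright in the jaws, top at (258,290) and wings below. Carrying it to the bowl.

```bash

python3 -m jog '[{"fingers":-1,"linear":[0.0297,-0.0167,0],"yaw":0},{"fingers":-1,"linear":[0.0297,-0.0167,0],"yaw":0},{"fingers":-1,"linear":[0.0297,-0.0167,0],"yaw":0},{"fingers":-1,"linear":[0.0297,-0.0167,0],"yaw":0},{"fingers":-1,"linear":[0.0297,-0.0167,0.01],"yaw":0},{"fingers":-1,"linear":[0,0,0.02],"yaw":0},{"fingers":-1,"linear":[0,0,0],"yaw":0},{"fingers":-1,"linear":[0,0,0],"yaw":0}]'
python3 - <<'E'
from h import *
for n in ('top','scene','wrist'):
    c=camera(n)
    p=near(c,(.443,.183),.045,.046,.06);print(n,circ(p,.0315) if len(p)>5 else 0)
    s=read_state()['ee_pos'];p=near(c,s[:2],.022,s[2]-.03,s[2]+.03);print(n,'hub',circ(p,.014) if len(p)>10 else 0)
    if n=='scene':save('s4',cv2.resize(c['image'][130:220,150:270],(800,600)))
E
```

```text
clock: 13.15
ee_pos: [0.4421, 0.1829, 0.1491]
tcp_rot: [-3.141, -0.001, 3.141]
ft_force: [1.0, -0.6, -0.7]
opening: 0.0262
top (array([0.4441, 0.1832]), 8, 0.001)
top hub 0
scene (array([0.4426, 0.1801]), 166, 0.0037)
scene hub (array([0.4426, 0.1817]), 130, 0.0029)
wrist (array([0.4425, 0.1831]), 1178, 0.0011)
wrist hub (array([0.4424, 0.1834]), 8148, 0.0045)
```

View pics/s4.png

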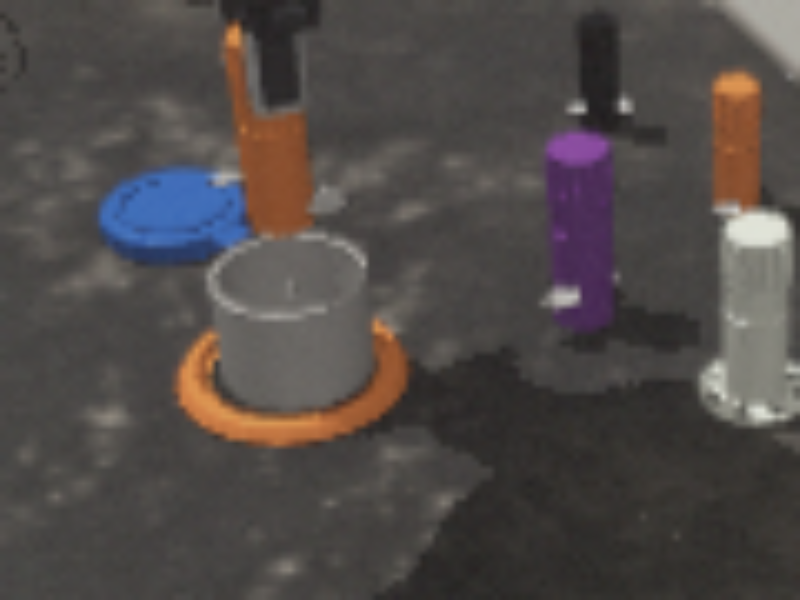

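The scene picture shows the hub (275,170) upright above the bowl's centre (290,275), and the bowl sitting inside the ring. Lowering it now.

```bash

python3 -m jog '[{"fingers":-1,"linear":[-0.0005,0.0002,0.015],"yaw":0},{"fingers":-1,"linear":[0,0,0.015],"yaw":0},{"fingers":-1,"linear":[0,0,0.015],"yaw":0},{"fingers":-1,"linear":[0,0,0.012],"yaw":0},{"fingers":-1,"linear":[0,0,0.006],"yaw":0},{"fingers":-1,"linear":[0,0,0.003],"yaw":0},{"fingers":-1,"linear":[0,0,0],"yaw":0},{"fingers":-1,"linear":[0,0,0],"yaw":0}]'
```

```text
clock: 14.1
ee_pos: [0.4428, 0.1832, 0.0838]
tcp_rot: [3.141, 0.001, 3.141]
ft_force: [-0.2, 0.8, -0.3]
opening: 0.0258
```

```bash

python3 -m jog '[{"fingers":-1,"linear":[0,0,0.003],"yaw":0},{"fingers":-1,"linear":[0,0,0.002],"yaw":0},{"fingers":-1,"linear":[0,0,0],"yaw":0}]'
python3 -m jog '[{"fingers":-1,"linear":[0,0,0.001],"yaw":0},{"fingers":-1,"linear":[0,0,0],"yaw":0}]'
```

```text
clock: 14.4
ee_pos: [0.4424, 0.1831, 0.0782]
tcp_rot: [-3.142, -0.0, 3.141]
ft_force: [-0.1, -0.2, -0.4]
opening: 0.0266
clock: 14.6
ee_pos: [0.4428, 0.1831, 0.078]
tcp_rot: [3.141, 0.001, 3.141]
ft_force: [-3.2, -1.2, 8.0]
opening: 0.0262
```

```bash

python3 -m jog '[{"fingers":-0.2,"linear":[0,0,0],"yaw":0},{"fingers":0.2,"linear":[0,0,0],"yaw":0},{"fingers":0.3,"linear":[0,0,0],"yaw":0},{"fingers":0.3,"linear":[0,0,0],"yaw":0},{"fingers":0.3,"linear":[0,0,-0.02],"yaw":0},{"fingers":0.5,"linear":[0,0,-0.04],"yaw":0},{"fingers":0.8,"linear":[0,0,-0.04],"yaw":0},{"fingers":0.8,"linear":[0,0,-0.01],"yaw":0},{"fingers":0.8,"linear":[0,0,0],"yaw":0}]'
python3 - <<'E'
from h import *
for n in ('top','scene','wrist'):
    c=camera(n)
    p=near(c,(.443,.183),.045,.046,.06);print(n,circ(p,.0315) if len(p)>5 else 0)
    p=near(c,(.443,.183),.022,.075,.11);print(n,'hub',circ(p,.0135) if len(p)>10 else 0,np.percentile(p[:,2],[50,90,97]).round(4) if len(p) else 0)
    if n=='wrist':save('w5',c['image'])
E
python3 -m jog '[{"fingers":0.8,"linear":[-0.0022,-0.0345,0],"yaw":0},{"fingers":0.8,"linear":[-0.0022,-0.0345,0],"yaw":0},{"fingers":0.8,"linear":[-0.0022,-0.0345,0],"yaw":0},{"fingers":0.8,"linear":[-0.0022,-0.0345,0],"yaw":0},{"fingers":0.8,"linear":[-0.0022,-0.0345,0],"yaw":0},{"fingers":0.8,"linear":[-0.0022,-0.0345,0],"yaw":0},{"fingers":0.8,"linear":[-0.0022,-0.0345,0],"yaw":0},{"fingers":0.8,"linear":[-0.0022,-0.0345,0],"yaw":0},{"fingers":0.8,"linear":[-0.0022,-0.0345,0],"yaw":0},{"fingers":0.8,"linear":[-0.0022,-0.0345,0],"yaw":0}]'
python3 -m jog '[{"fingers":0.8,"linear":[0,0,0],"yaw":0},{"fingers":0.8,"linear":[0,0,0],"yaw":0}]'
python3 - <<'E'
from h import *
c=camera('wrist');save('w6',c['image'])
p=near(c,(.465,-.162),.035,.032,.05);print(circ(p,.021),((p.max(0)+p.min(0))/2).round(4),np.percentile(p[:,2],[50,95]).round(4))
p=near(c,(.465,-.162),.05,.009,.017);print('plate',circ(p,.029),((p.max(0)+p.min(0))/2).round(4),np.median(p[:,2]))
E
```

```text
clock: 15.5
ee_pos: [0.443, 0.1833, 0.1886]
tcp_rot: [3.141, 0.003, 3.141]
ft_force: [0.4, 0.4, -0.6]
opening: 0.0769
top (array([0.4437, 0.1832]), 17, 0.001)
top hub 0 0
scene (array([0.4426, 0.181 ]), 177, 0.0092)
scene hub (array([0.4435, 0.1814]), 109, 0.0035) [0.0905 0.0959 0.0965]
wrist (array([0.4427, 0.1831]), 1270, 0.0054)
wrist hub (array([0.4432, 0.1833]), 1403, 0.005) [0.0935 0.0945 0.0949]
clock: 16.65
ee_pos: [0.4637, -0.1632, 0.1858]
tcp_rot: [3.141, -0.002, 3.141]
ft_force: [1.3, 1.5, 0.6]
opening: 0.0768
clock: 16.85
ee_pos: [0.4637, -0.1621, 0.1859]
tcp_rot: [3.14, -0.002, 3.14]
ft_force: [0.6, -0.8, -0.4]
opening: 0.0768
(array([ 0.4647, -0.1613]), 880, 0.0013) [ 0.4655 -0.1614  0.0374] [0.0404 0.0417]
plate (array([ 0.4662, -0.1614]), 2028, 0.004) [ 0.4654 -0.1609  0.013 ] 0.012786077890157233
```

View pics/w5.png

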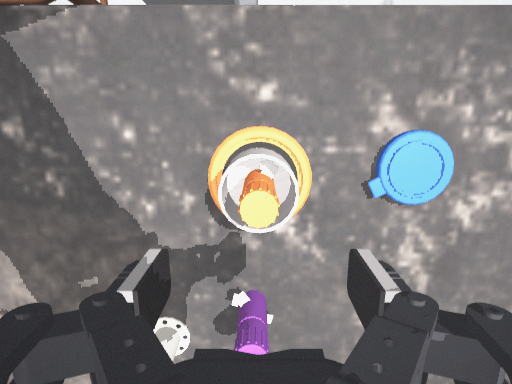

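The hub is home: its top reads 0.094 m, as expected, and the wrist picture shows it centred in the bowl at (258,205). Next is the lid.

```bash

python3 -m jog '[{"fingers":0.8,"linear":[-0.0013,0.0007,0.03],"yaw":0},{"fingers":0.8,"linear":[0,0,0.035],"yaw":0},{"fingers":0.8,"linear":[0,0,0.035],"yaw":0},{"fingers":0.7,"linear":[0,0,0.025],"yaw":0},{"fingers":0.6,"linear":[0,0,0.015],"yaw":0},{"fingers":0.5,"linear":[0,0,0.01],"yaw":0},{"fingers":0.5,"linear":[0,0,0],"yaw":0},{"fingers":0.5,"linear":[0,0,0],"yaw":0}]'
```

```text
clock: 17.7
ee_pos: [0.4659, -0.1609, 0.0379]
tcp_rot: [-3.141, 0.0, 3.142]
ft_force: [-0.5, -0.1, 0.2]
opening: 0.0638
```

```bash

python3 -m jog '[{"fingers":0.5,"linear":[0.0007,-0.0005,0.008],"yaw":0},{"fingers":0.3,"linear":[0,0,0],"yaw":0},{"fingers":0.1,"linear":[0,0,0],"yaw":0},{"fingers":-0.3,"linear":[0,0,0],"yaw":0},{"fingers":-1,"linear":[0,0,0],"yaw":0},{"fingers":-1,"linear":[0,0,0],"yaw":0},{"fingers":-1,"linear":[0,0,0],"yaw":0},{"fingers":-1,"linear":[0,0,0],"yaw":0}]'
```

```text
clock: 18.5
ee_pos: [0.4652, -0.1619, 0.0299]
tcp_rot: [-3.141, 0.001, 3.141]
ft_force: [-1.9, 0.6, 6.3]
opening: 0.0434
```

```bash

python3 -m jog '[{"fingers":-1,"linear":[0,0,-0.01],"yaw":0},{"fingers":-1,"linear":[0,0,-0.03],"yaw":0},{"fingers":-1,"linear":[0,0,-0.04],"yaw":0},{"fingers":-1,"linear":[0,0,-0.04],"yaw":0},{"fingers":-1,"linear":[0.001,0.015,-0.01],"yaw":0},{"fingers":-1,"linear":[0.0024,0.035,0],"yaw":0},{"fingers":-1,"linear":[0.0024,0.035,0],"yaw":0},{"fingers":-1,"linear":[0.0024,0.035,0],"yaw":0},{"fingers":-1,"linear":[0.0024,0.035,0],"yaw":0},{"fingers":-1,"linear":[0.0024,0.035,0],"yaw":0}]'
python3 -m jog '[{"fingers":-1,"linear":[0.0024,0.035,0],"yaw":0},{"fingers":-1,"linear":[0.0024,0.035,0],"yaw":0},{"fingers":-1,"linear":[0.0024,0.035,0],"yaw":0},{"fingers":-1,"linear":[0.0016,0.035,0],"yaw":0},{"fingers":-1,"linear":[0,0.015,0],"yaw":0},{"fingers":-1,"linear":[0,0,0],"yaw":0},{"fingers":-1,"linear":[0,0,0],"yaw":0}]'
python3 - <<'E'
from h import *
s=read_state()['ee_pos'];z=s[2]-.03
for n in ('scene','wrist'):
    c=camera(n)
    p=near(c,s[:2],.035,z+.018,z+.05);print(n,'neck',circ(p,.022) if len(p)>5 else 0)
    p=near(c,s[:2],.05,z+.005,z+.015);print(n,'plate',circ(p,.035) if len(p)>5 else 0,((p.max(0)+p.min(0))/2).round(4))
    p=near(c,(.443,.183),.025,.075,.105);print(n,'hub',circ(p,.0135) if len(p)>5 else 0)
    if n=='wrist':save('w7',c['image'])
E
```

```text
clock: 19.5
ee_pos: [0.4513, 0.03, 0.1593]
tcp_rot: [3.142, -0.0, 3.141]
ft_force: [0.6, -0.3, -0.5]
opening: 0.0436
clock: 20.2
ee_pos: [0.4429, 0.1832, 0.1592]
tcp_rot: [-3.141, -0.001, -3.142]
ft_force: [1.1, -0.1, -0.5]
opening: 0.0435
scene neck (array([0.4434, 0.178 ]), 183, 0.0032)
scene plate (array([0.444 , 0.1845]), 124, 0.005) [0.4428 0.1738 0.1406]
scene hub (array([0.4429, 0.1816]), 107, 0.0035)
wrist neck (array([0.4413, 0.1832]), 9096, 0.0034)
wrist plate (array([0.4495, 0.1832]), 5254, 0.008) [0.4359 0.1831 0.1394]
wrist hub (array([0.4424, 0.1836]), 48, 0.0008)
```

View pics/w7.png

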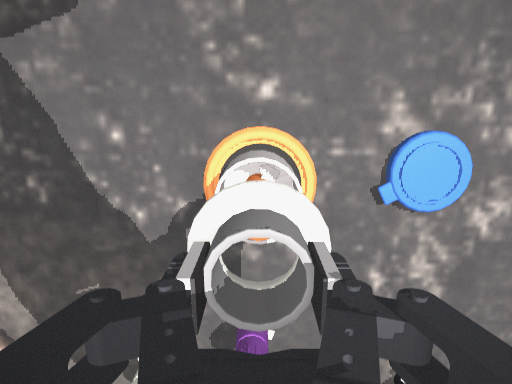

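The wrist picture shows the lid level, with its neck (258,280) aligned in column with the hub and bowl at 258. Lowering it.

```bash

python3 -m jog '[{"fingers":-1,"linear":[0,0,0.015],"yaw":0},{"fingers":-1,"linear":[0,0,0.02],"yaw":0},{"fingers":-1,"linear":[0,0,0.015],"yaw":0},{"fingers":-1,"linear":[0,0,0.012],"yaw":0},{"fingers":-1,"linear":[0,0,0.008],"yaw":0},{"fingers":-1,"linear":[0,0,0.005],"yaw":0},{"fingers":-1,"linear":[0,0,0],"yaw":0},{"fingers":-1,"linear":[0,0,0],"yaw":0}]'
```

```text
clock: 21.1
ee_pos: [0.4436, 0.1833, 0.0848]
tcp_rot: [3.141, 0.001, 3.141]
ft_force: [-0.1, -0.4, -0.3]
opening: 0.0437
```

```bash

python3 -m jog '[{"fingers":-1,"linear":[0.0005,0,0.004],"yaw":0},{"fingers":-1,"linear":[0,0,0.0015],"yaw":0},{"fingers":-1,"linear":[0,0,0],"yaw":0}]'
python3 -m jog '[{"fingers":-1,"linear":[0,0,0.001],"yaw":0},{"fingers":-1,"linear":[0,0,0],"yaw":0}]'
```

```text
clock: 21.4
ee_pos: [0.4427, 0.1833, 0.0787]
tcp_rot: [-3.142, -0.0, 3.141]
ft_force: [0.2, -0.1, -0.5]
opening: 0.043
clock: 21.6
ee_pos: [0.4429, 0.1833, 0.0779]
tcp_rot: [3.141, 0.0, 3.141]
ft_force: [-0.0, -0.3, -0.1]
opening: 0.0438
```

```bash

python3 -m jog '[{"fingers":-1,"linear":[0,0,0.0007],"yaw":0},{"fingers":-1,"linear":[0,0,0],"yaw":0}]'
```

```text
clock: 21.8
ee_pos: [0.443, 0.1834, 0.0779]
tcp_rot: [3.141, 0.001, 3.141]
ft_force: [-4.5, -1.2, 11.0]
opening: 0.0433
```

Contact came at the expected height. Releasing and moving to the motor head.

```bash

python3 -m jog '[{"fingers":0.2,"linear":[0,0,0],"yaw":0},{"fingers":0.5,"linear":[0,0,0],"yaw":0},{"fingers":0.6,"linear":[0,0,0],"yaw":0},{"fingers":0.6,"linear":[0,0,0],"yaw":0},{"fingers":0.6,"linear":[0,0,-0.02],"yaw":0},{"fingers":1,"linear":[0,0,-0.04],"yaw":0},{"fingers":1,"linear":[0,0,-0.04],"yaw":0},{"fingers":1,"linear":[0,0,-0.02],"yaw":0},{"fingers":1,"linear":[0,0,0],"yaw":0}]'
python3 - <<'E'
from h import *
for n in ('top','scene','wrist'):
    c=camera(n)
    p=near(c,(.443,.183),.05,.056,.066);print(n,'plate',len(p),((p.max(0)+p.min(0))/2).round(4),np.percentile(p[:,2],[10,50,90]).round(4)) if len(p)>9 else 0
    p=near(c,(.443,.183),.03,.083,.093);print(n,'neck',circ(p,.021) if len(p)>9 else 0,np.percentile(p[:,2],[50,95]) if len(p) else 0)
    if n=='wrist':save('w8',c['image'])
E
python3 -m jog '[{"fingers":1,"linear":[0,-0.04,0],"yaw":0},{"fingers":1,"linear":[0,-0.04,0],"yaw":0},{"fingers":1,"linear":[0,-0.04,0],"yaw":0},{"fingers":1,"linear":[0,-0.04,0],"yaw":0},{"fingers":1,"linear":[0,-0.04,0],"yaw":0},{"fingers":1,"linear":[0,-0.04,0],"yaw":0},{"fingers":1,"linear":[0,-0.04,0],"yaw":0},{"fingers":1,"linear":[0,-0.04,0],"yaw":0},{"fingers":1,"linear":[0,-0.04,0],"yaw":0},{"fingers":1,"linear":[0,-0.04,0],"yaw":0}]'
python3 -m jog '[{"fingers":1,"linear":[-0.006,-0.04,0],"yaw":0},{"fingers":1,"linear":[-0.006,-0.04,0],"yaw":0},{"fingers":1,"linear":[0,-0.03,0],"yaw":0},{"fingers":1,"linear":[0,0,0],"yaw":0},{"fingers":1,"linear":[0,0,0],"yaw":0},{"fingers":1,"linear":[0,0,0],"yaw":0}]'
python3 - <<'E'
from h import *
c=camera('wrist');save('w9',c['image'])
p=near(c,(.455,-.333),.045,.06,.11);print(p[:,2].max(),((p.max(0)+p.min(0))/2).round(4))
for z in (.03,.045,.06):
    p=near(c,(.455,-.333),.045,z,z+.015);print(circ(p,.032) if len(p)>9 else 0)
p=near(c,(.455,-.333),.045,.088,.11);print('button',circ(p,.01),((p.max(0)+p.min(0))/2).round(4))
E
```

```text
clock: 22.7
ee_pos: [0.4438, 0.1836, 0.1999]
tcp_rot: [3.14, 0.005, 3.141]
ft_force: [-1.1, -0.4, -0.2]
opening: 0.0853
top plate 43 [0.431  0.179  0.0607] [0.058  0.0605 0.064 ]
top neck (array([0.4478, 0.144 ]), 10, 0.0017) [0.08839204 0.09170114]
scene plate 165 [0.4433 0.1755 0.0611] [0.0591 0.0625 0.0642]
scene neck (array([0.4436, 0.1818]), 101, 0.0038) [0.08908796 0.09189677]
wrist plate 2446 [0.4433 0.1839 0.061 ] [0.0597 0.0607 0.0618]
wrist neck (array([0.4435, 0.1839]), 1359, 0.0046) [0.08859155 0.09272634]
clock: 23.85
ee_pos: [0.4418, -0.2182, 0.1957]
tcp_rot: [3.14, -0.002, 3.141]
ft_force: [0.6, 0.8, 0.1]
opening: 0.0854
clock: 24.45
ee_pos: [0.4543, -0.3258, 0.1963]
tcp_rot: [3.141, -0.001, 3.141]
ft_force: [-0.3, 0.9, -0.1]
opening: 0.0856
0.0938317626528809 [ 0.4536 -0.3333  0.0769]
(array([ 0.4549, -0.3334]), 116, 0.0002)
(array([ 0.455 , -0.3335]), 132, 0.0001)
(array([ 0.455 , -0.3335]), 155, 0.0001)
button (array([ 0.4536, -0.3334]), 1660, 0.0055) [ 0.4537 -0.3337  0.0909]
```

View pics/w8.png

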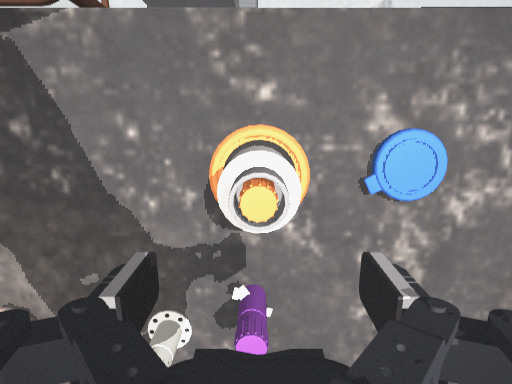

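The lid is home: plate top 0.061 m, neck around the hub at (258,200). The motor head is at (0.455, -0.3335).

```bash

python3 -m jog '[{"fingers":1,"linear":[-0.0007,-0.0077,0],"yaw":0},{"fingers":1,"linear":[0,0,0.03],"yaw":0},{"fingers":1,"linear":[0,0,0.03],"yaw":0},{"fingers":1,"linear":[0,0,0.025],"yaw":0},{"fingers":1,"linear":[0,0,0],"yaw":0},{"fingers":1,"linear":[0,0,0],"yaw":0}]'
```

```text
clock: 25.1
ee_pos: [0.4555, -0.3346, 0.1129]
tcp_rot: [-3.141, 0.0, 3.141]
ft_force: [0.9, -0.3, 0.6]
opening: 0.0855
```

```bash

python3 -m jog '[{"fingers":1,"linear":[0.0003,0.001,0.015],"yaw":0},{"fingers":1,"linear":[0,0,0.02],"yaw":0},{"fingers":1,"linear":[0,0,0.02],"yaw":0},{"fingers":1,"linear":[0,0,0.01],"yaw":0},{"fingers":1,"linear":[0,0,0],"yaw":0},{"fingers":1,"linear":[0,0,0],"yaw":0}]'
python3 -m jog '[{"fingers":0.8,"linear":[0,0,0],"yaw":0},{"fingers":0.5,"linear":[0,0,0],"yaw":0},{"fingers":0,"linear":[0,0,0],"yaw":0},{"fingers":-1,"linear":[0,0,0],"yaw":0},{"fingers":-1,"linear":[0,0,0],"yaw":0},{"fingers":-1,"linear":[0,0,0],"yaw":0},{"fingers":-1,"linear":[0,0,0],"yaw":0}]'
```

```text
clock: 25.7
ee_pos: [0.4554, -0.3339, 0.0485]
tcp_rot: [-3.14, 0.001, 3.141]
ft_force: [0.3, -1.1, -0.3]
opening: 0.0852
clock: 26.4
ee_pos: [0.4553, -0.3338, 0.0485]
tcp_rot: [-3.14, 0.001, 3.141]
ft_force: [-1.8, 1.0, 8.3]
opening: 0.0629
```

```bash

python3 -m jog '[{"fingers":-1,"linear":[0,0,-0.01],"yaw":0},{"fingers":-1,"linear":[0,0,-0.03],"yaw":0},{"fingers":-1,"linear":[0,0,-0.04],"yaw":0},{"fingers":-1,"linear":[0,0,-0.04],"yaw":0},{"fingers":-1,"linear":[0,0,-0.02],"yaw":0},{"fingers":-1,"linear":[0.001,0.02,0],"yaw":0},{"fingers":-1,"linear":[0.001,0.035,0],"yaw":0},{"fingers":-1,"linear":[0.001,0.035,0],"yaw":0},{"fingers":-1,"linear":[0.001,0.035,0],"yaw":0},{"fingers":-1,"linear":[0.001,0.035,0],"yaw":0}]'
python3 -m jog '[{"fingers":-1,"linear":[0.001,0.035,0],"yaw":0},{"fingers":-1,"linear":[0.001,0.035,0],"yaw":0},{"fingers":-1,"linear":[0.001,0.035,0],"yaw":0},{"fingers":-1,"linear":[0.001,0.035,0],"yaw":0},{"fingers":-1,"linear":[0.001,0.035,0],"yaw":0},{"fingers":-1,"linear":[0.001,0.035,0],"yaw":0},{"fingers":-1,"linear":[0.001,0.035,0],"yaw":0},{"fingers":-1,"linear":[0,0.035,0],"yaw":0},{"fingers":-1,"linear":[0,0,0],"yaw":0},{"fingers":-1,"linear":[0,0,0],"yaw":0}]'
```

```text
clock: 27.4
ee_pos: [0.4495, -0.172, 0.1876]
tcp_rot: [3.142, 0.0, 3.141]
ft_force: [0.7, 0.7, -3.8]
opening: 0.0628
clock: 28.4
ee_pos: [0.4429, 0.107, 0.1874]
tcp_rot: [-3.141, -0.0, -3.141]
ft_force: [-0.1, -0.8, -3.6]
opening: 0.0625
```

```bash

python3 -m jog '[{"fingers":-1,"linear":[-0.0005,0.03,0],"yaw":0},{"fingers":-1,"linear":[0,0.03,0],"yaw":0},{"fingers":-1,"linear":[0,0.0165,0],"yaw":0},{"fingers":-1,"linear":[0,0,0],"yaw":0},{"fingers":-1,"linear":[0,0,0],"yaw":0}]'
python3 - <<'E'
from h import *
s=read_state()['ee_pos'];z=s[2]-.0485
for n in ('top','scene','wrist'):
    c=camera(n)
    for a in (.0,.02,.06):
        p=near(c,s[:2],.042,z+a,z+a+.016);print(n,'motor',a,circ(p,.032) if len(p)>9 else 0)
    p=near(c,(.443,.183),.035,.075,.1);print(n,'neck',circ(p,.0225) if len(p)>9 else 0)
    if n=='wrist':save('w10',c['image'])
    if n=='scene':save('s10',cv2.resize(c['image'][100:220,150:310],(800,600)))
E
```

```text
clock: 28.9
ee_pos: [0.4437, 0.1822, 0.1872]
tcp_rot: [-3.141, -0.0, 3.141]
ft_force: [-0.2, -0.1, -3.2]
opening: 0.0626
top motor 0.0 0
top motor 0.02 0
top motor 0.06 0
top neck 0
scene motor 0.0 (array([0.4434, 0.1813]), 117, 0.0013)
scene motor 0.02 (array([0.4432, 0.1813]), 138, 0.0013)
scene motor 0.06 (array([0.4438, 0.1797]), 104, 0.0025)
scene neck (array([0.4438, 0.1833]), 192, 0.0072)
wrist motor 0.0 (array([0.4436, 0.1824]), 492, 0.0002)
wrist motor 0.02 (array([0.4436, 0.1824]), 663, 0.0002)
wrist motor 0.06 (array([0.4433, 0.1823]), 2756, 0.0028)
wrist neck (array([0.3999, 0.1864]), 107, 0.0019)
```

View pics/s10.png

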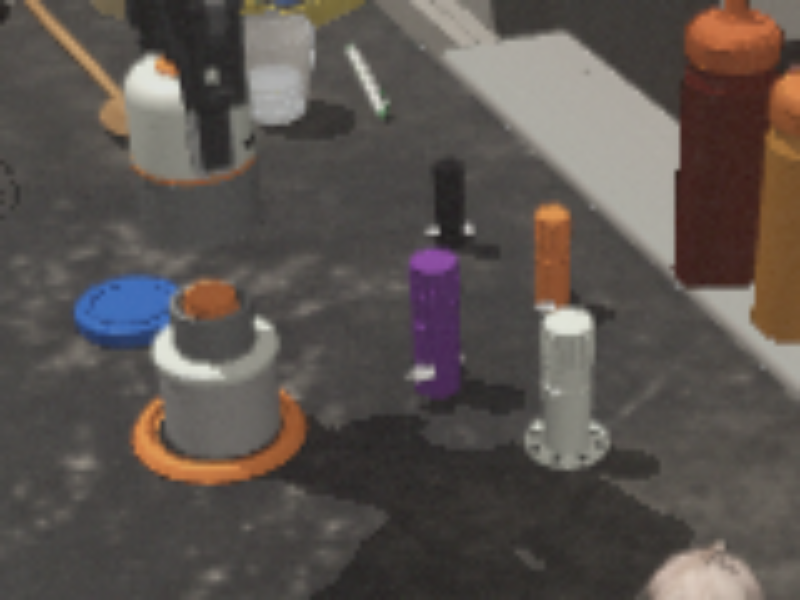

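The scene picture shows the motor head level (190,130) above the lid's neck (212,315). After a 1 mm correction I'll lower it.

```bash

python3 -m jog '[{"fingers":-1,"linear":[0,0.0013,0.01],"yaw":0},{"fingers":-1,"linear":[0,0,0.015],"yaw":0},{"fingers":-1,"linear":[0,0,0.015],"yaw":0},{"fingers":-1,"linear":[0,0,0.01],"yaw":0},{"fingers":-1,"linear":[0,0,0.01],"yaw":0},{"fingers":-1,"linear":[0,0,0.008],"yaw":0},{"fingers":-1,"linear":[0,0,0.004],"yaw":0},{"fingers":-1,"linear":[0,0,0],"yaw":0},{"fingers":-1,"linear":[0,0,0],"yaw":0}]'
```

```text
clock: 29.95
ee_pos: [0.4439, 0.1845, 0.1155]
tcp_rot: [3.141, 0.001, 3.141]
ft_force: [-0.1, -0.3, -3.3]
opening: 0.0623
```

```bash

python3 -m jog '[{"fingers":-1,"linear":[0,-0.0005,0.003],"yaw":0},{"fingers":-1,"linear":[0,0,0.002],"yaw":0},{"fingers":-1,"linear":[0,0,0],"yaw":0}]'
python3 -m jog '[{"fingers":-1,"linear":[0,0,0.0007],"yaw":0},{"fingers":-1,"linear":[0,0,0],"yaw":0}]'
```

```text
clock: 30.25
ee_pos: [0.4436, 0.1838, 0.1099]
tcp_rot: [-3.141, -0.0, 3.141]
ft_force: [0.3, -1.0, -3.3]
opening: 0.0626
clock: 30.45
ee_pos: [0.4438, 0.1839, 0.1096]
tcp_rot: [3.141, 0.0, 3.141]
ft_force: [-0.4, -0.7, -2.3]
opening: 0.0623
```

```bash

python3 -m jog '[{"fingers":-1,"linear":[0,0,0.0006],"yaw":0},{"fingers":-1,"linear":[0,0,0],"yaw":0}]'
```

```text
clock: 30.65
ee_pos: [0.4439, 0.1839, 0.1095]
tcp_rot: [3.141, 0.001, 3.141]
ft_force: [-3.2, -1.2, 6.0]
opening: 0.0626
```

```bash

python3 -m jog '[{"fingers":0.6,"linear":[0,0,0],"yaw":0},{"fingers":0.8,"linear":[0,0,0],"yaw":0},{"fingers":1,"linear":[0,0,0],"yaw":0},{"fingers":1,"linear":[0,0,0],"yaw":0},{"fingers":1,"linear":[0,0,-0.02],"yaw":0},{"fingers":1,"linear":[0,0,-0.04],"yaw":0},{"fingers":1,"linear":[0,0,-0.04],"yaw":0},{"fingers":1,"linear":[0,0,-0.02],"yaw":0},{"fingers":1,"linear":[0,0,0],"yaw":0},{"fingers":1,"linear":[0,0,0],"yaw":0}]'
python3 - <<'E'
from h import *
for n in ('top','scene','wrist'):
    c=camera(n)
    p=near(c,(.4437,.184),.045,.12,.17);print(n,'motor',np.percentile(p[:,2],[50,97]).round(4),p[:,2].max(),((p.max(0)+p.min(0))/2).round(4)) if len(p)>9 else 0
    for a in (.08,.1,.12):
        p=near(c,(.4437,.184),.042,a,a+.016);print(n,'motor',a,circ(p,.032) if len(p)>9 else 0)
    if n=='scene':save('s11',cv2.resize(c['image'][100:220,150:310],(800,600)))
E
```

```text
clock: 31.65
ee_pos: [0.4436, 0.1838, 0.2284]
tcp_rot: [-3.142, -0.0, 3.141]
ft_force: [-0.4, -0.3, -0.7]
opening: 0.0853
top motor [0.1431 0.1491] 0.14944402434429283 [0.4362 0.1785 0.1347]
top motor 0.08 0
top motor 0.1 0
top motor 0.12 0
scene motor [0.1434 0.1548] 0.1558254574616995 [0.4416 0.1758 0.1379]
scene motor 0.08 (array([0.4434, 0.1832]), 113, 0.0012)
scene motor 0.1 (array([0.4436, 0.1831]), 123, 0.0013)
scene motor 0.12 (array([0.4434, 0.1832]), 126, 0.0014)
wrist motor [0.1481 0.1532] 0.15485369425750464 [0.4425 0.1845 0.1375]
wrist motor 0.08 (array([0.4438, 0.1844]), 118, 0.0001)
wrist motor 0.1 (array([0.4437, 0.1844]), 215, 0.0002)
wrist motor 0.12 (array([0.4437, 0.1844]), 217, 0.0002)
```

View pics/s11.png

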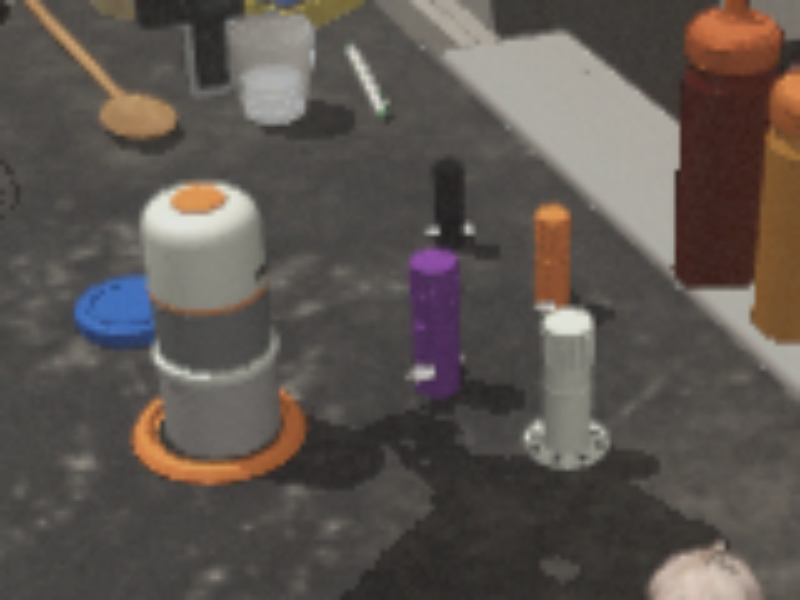

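The whole stack stands upright at (205,320). The motor top reads 0.153 m, which is 61 + 92 mm, so it is fully home, and the gripper is clear.

```bash
python3 -c "
from plant import *
print(sign_off())"
```

```text
the job is handed in; nothing more can be done
None
```

The chopper is assembled in the order asked and the job is handed in, at about 32 s on the robot's clock. The bowl stands in the base, the large orange blade is over its pin, and the necked lid and then the motor head are on top. I lowered each part until I felt contact (about 6–11 N) before letting go.

- **Seating:** the last checks put every part fully home. Heights were bowl rim about 54 mm, hub top about 94 mm, lid plate top about 61 mm and motor top about 153 mm, each within about 1 mm of where it should be.
- **Upright:** the motor's side measured the same centre at three heights, to within 0.2 mm, so it stands straight. The final picture shows the stack upright with the gripper clear.
- **Other things:** I never touched the whipping disc, storage lid, garlic, timer or the look-alike blades. I did not re-measure them, and the last picture does not show the timer.
- **Disagreements:** the top and scene cameras differed from the wrist camera by 1–4 mm on positions, so I went by the wrist camera. From the top camera the highest motor reading was 149 mm, with the gripper blocking part of its view. My first close crop of the blades missed them; a second one confirmed the choice.

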